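# Swap the tallest and the shortest bottle in the reagent rack

## Task

In the wooden rack on the lab bench stand three dark grey bottles with black caps, and the well at one end is empty. Make the tallest and the shortest of them change places, so that each ends standing upright in the well where the other one was; the empty well may be used for parking meanwhile and must be empty again at the end. Set the bottles down gently, do not drop them or knock any over, and leave the middle-sized one in its place.

Things in the scene. Friction and masses are not known exactly. Their poses are not given: they have to be found in the camera images.
- tall_bottle: The tallest bottle in the rack: a cylinder of diameter 48 mm and height 140 mm, about 0.2 kg. Dark grey, straight-sided, hard plastic, black cap as wide as the body, paper label. Origin: centre of its underside, z up; yaw does not matter. Starts upright in one of wells 0 to 2, up to 6 mm off the centre.
- short_jar: The shortest bottle in the rack, a squat jar: a cylinder of diameter 60 mm and height 72 mm, about 0.16 kg. Dark grey, straight-sided, hard plastic, black cap as wide as the body, paper label. Origin: centre of its underside, z up; yaw does not matter. Starts upright in one of wells 0 to 2, up to 6 mm off the centre.
- mid_bottle: The middle-sized bottle in the rack, to be left alone: a cylinder of diameter 54 mm and height 105 mm. Dark grey, straight-sided, hard plastic, black cap as wide as the body, paper label. Origin: centre of its underside, z up; yaw does not matter. Starts upright in one of wells 0 to 2, up to 6 mm off the centre.
- rack: Wooden board fixed to the bench, 110 (x) by 450 (y) by 20 mm high, four round wells along y. Origin: centre of its underside; z up, x away from the robot within 0.25 rad. Well centres (mm): x 0, y +165 (well 0), +55 (1), -55 (2), -165 (3, empty at the start). Wells are 84 mm wide, 12 deep, floor 8 above the bench. Loose bystanders up to 80 mm high lie 40 mm or more off its long sides.

How it is judged:
By the outcome, as a careful person would: the job done as asked, in the order asked, and still so for the second after the job is handed in, with the robot touching nothing.
It also fails if it takes over 59 s, if anything falls off the work surface, if the arm or the gripper's body presses on something with over 40 N, if the wrist force passes 120 N, or if a joint passes its speed limit or range.

## Robot

A 6-joint arm with a two-finger parallel gripper is mounted at the origin on the work surface. World frame = base frame: x ahead of the robot, y to its left, z up, the work surface at z = 0. Lengths are in m, angles in degrees, forces in N, time in s.
With the tool pointing down it reaches from about 0.3 to 0.75 m from the base axis. Payload 8.5 kg.
Tool frame: the origin (TCP) lies midway between the tips of the shut fingers; the grasp point (between the pads) lies 19 mm behind it; x points along the fingers, y is the direction in which the jaws open and shut, and the axes are right-handed (so a half turn about x gives the same grasp; the last joint's range is limited). The gripper opens to 85 mm and grips with 20 to 120 N. Pads are 22 mm wide; open, the fingers measure 114 mm over their backs; the gripper's body (76 mm by 85 mm) begins 54 mm behind the grasp point. The pads swing forward as they close: fully open they stand 13 mm farther back than shut.
Start: joints at [51.835, 21.807, 74.336, -0, 83.858, -12.336], TCP at [0.24, 0.495, 0.231] pointing down, gripper open.
Joint ranges: [-178.18, 178.18], [-50.72, 133.34], [12.68, 142.11], [-81.47, 261.47], [9.98, 163.14], [-165.26, 165.26]. Speed limits (degrees/s): [136.94, 136.94, 180, 180, 180, 180].

## Interface

Orientations are given as a 3x3 rotation matrix whose columns are the frame's x, y, z axes.
In Python, from bench import read_state, vision, ticket gives the robot as it stands.
- The arm moves only by the tool drive_tool, never from a script. Its argument "deltas" is a list of rows, each an object of numbers: "dx", "dy", "dz": the shift along the tool's x, y, z as a fraction of full scale; "wx", "wy", "wz": the turn, a rotation vector about the tool's x, y, z as a fraction of full scale. In form: [{"dx": .., "dy": .., "dz": .., "wx": .., "wy": .., "wz": ..}, ...]. A call has 1 to 12 rows; each row shifts and turns the pose as measured when the row begins, along the tool's axes as they then stand; what a row does not reach is not made up. Full scale, the value 1, is 3 cm for a shift and 180 degrees for a turn. A row lasts 1/8 s, in which the tool goes at most 62.5 mm and 10.7 degrees, less where a joint would pass 70% of its speed; a pose out of reach is approached as far as the arm can. A call with a number of a shift or a turn outside -1 to 1 is refused whole. A call with a gripper value outside its range is refused whole. "grip" is the gripper command: -1 is fully open, 1 is shut, values between are in proportion, set as the call begins (left out, the last holds). The fingers move at their own pace and stop on an object; "squeeze" is the grip in N (left out, the last holds). Time passes only in rows, so rows that do not move let the fingers close. It gives the time, the measured TCP pose, the force and the opening at its end, in the units of the state.
- read_state(): the state, without advancing time (a new reading comes with each control period).
- vision.grab_frame(name): name is "scene" or "top" or "wrist"; returns (picture, depth): 400x640x3 uint8, blue, green, red; 400x640 float32, m along the optical axis (not along the pixel's ray), 0 where there is no reading.
- vision.camera_params(name): a dict with "K" (3x3 intrinsics, pixels), "cam_to_world" (4x4, takes a point from camera to world coordinates). Camera axes: x right, y down, z forward; pixel columns grow to the right and rows downward; lengths in m; the calibration is good to about 2 mm. A picture is of the moment at which its call begins: read the wrist's pose just before it. camera_params takes no time and is no camera call; for the wrist camera it gives the pose at the moment of the call.
- ticket.close_job(): hands the job in, once; it reports no verdict.
The state is a dict: "time_s": time; "q": joint angles; "joint_velocities": joint speeds; "tau": joint torques, N m; "position": TCP position; "tcp_rot": TCP orientation; "contact_force": force on the tool from outside, world axes, zero at the start; "torque": the same for the moment, N m; "gripper_width": finger opening in m.
Only numpy, scipy, OpenCV 4.12 (cv2) and the standard library are available. Lean on these libraries where they do the work, as an engineer would, in place of code of your own. Each camera call takes 0.05 s, during which the arm holds its last target.

## Working session

There is one attempt and no reset: what is moved stays moved. The work goes in short steps, Python scripts to look and compute and a tool call to move; the robot and the scene stay as the last step left them, time stands still between calls to the robot, and variables do not carry over. Pictures are saved under pics/ and viewed, and the job is handed in when it is done.

Besides the shell and the picture viewer there is one more tool, called as a command line: name --argument value ..., lists and objects as JSON in quotes. drive_tool: Moves the arm, as the interface text tells. Its arguments: {"type":"object","properties":{"deltas":{"type":"array"},"grip":{"type":"number"},"squeeze":{"type":"number"}},"required":["deltas"]}

```bash
mkdir -p pics; ls
python3 - <<'E'
from bench import read_state, vision
import cv2, numpy as np
s=read_state(); print(s['time_s'],s['position'],np.round(s['tcp_rot'],3),s['gripper_width'])
for n in ['scene','top']:
    p,d=vision.grab_frame(n); cv2.imwrite(f'pics/{n}0.png',p); np.save(f'{n}0.npy',d)
    c=vision.camera_params(n); print(n,np.round(c['K'],1),np.round(c['cam_to_world'],3))
E
```

```text
pics
0.0 [0.23943736 0.4948054  0.23070202] [[-0.001  0.436  0.9  ]
 [-0.001  0.9   -0.436]
 [-1.    -0.001 -0.   ]] 0.08515483839543402
scene [[441.3   0.  318.5]
 [  0.  441.3 199.2]
 [  0.    0.    1. ]] [[ 0.872  0.403 -0.279  0.743]
 [ 0.49  -0.702  0.517 -0.227]
 [ 0.013 -0.588 -0.809  0.557]
 [ 0.     0.     0.     1.   ]]
top [[468.    0.  311. ]
 [  0.  468.  196.9]
 [  0.    0.    1. ]] [[ 0.024 -0.993  0.116  0.45 ]
 [-1.    -0.025 -0.004  0.076]
 [ 0.007 -0.116 -0.993  0.853]
 [ 0.     0.     0.     1.   ]]
```

View pics/scene0.png

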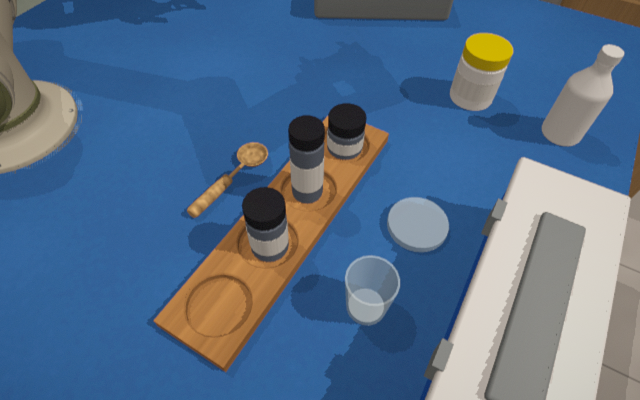

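View pics/top0.png

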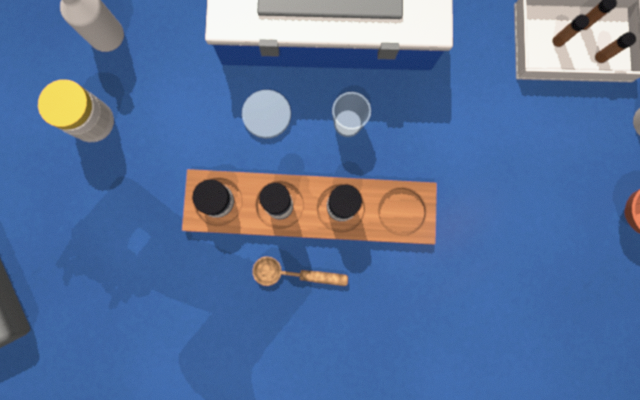

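The scene view shows the mid bottle at (267,225), the tall one at (307,160), the jar at (346,132), and the empty well at (218,305). In the top view the jar cap is at (212,197), tall at (275,199), mid at (345,203), and the empty well at (402,211). So the jar is in well 0, tall in 1, mid in 2.

```bash
cat > h.py <<'E'
import cv2, numpy as np
from bench import read_state, vision
def ray(c,u,v,z):
    K=c['K'];T=c['cam_to_world']; d=T[:3,:3]@np.linalg.solve(K,[u,v,1.]); o=T[:3,3]
    return o+d*(z-o[2])/d[2]
def caps(p,c,box=None,hs=(.080,.148,.113),name=''):
    g=p.max(2); m=((g<45)).astype(np.uint8)
    if box: 
        b=np.zeros_like(m);x0,y0,x1,y1=box;b[y0:y1,x0:x1]=1;m&=b
    m=cv2.morphologyEx(m,cv2.MORPH_OPEN,np.ones((3,3)))
    return m
def rack(p,c):
    h=cv2.cvtColor(p,cv2.COLOR_BGR2HSV); m=((h[...,0]<22)&(h[...,1]>90)&(h[...,2]>60)).astype(np.uint8)
    m=cv2.morphologyEx(m,cv2.MORPH_OPEN,np.ones((3,3)))
    cs,_=cv2.findContours(m,0,2); k=max(cs,key=cv2.contourArea); k=cv2.convexHull(k)
    w=np.array([ray(c,*q[0],.02)[:2] for q in k]).astype(np.float32)
    return cv2.minAreaRect(w*1000)
E
python3 - <<'E'
from h import *
for n in ['top','scene']:
    p=cv2.imread(f'pics/{n}0.png');c=vision.camera_params(n);d=np.load(n+'0.npy')
    print(n,rack(p,c))
    m=caps(p,c,(180,160,440,250) if n=='top' else (230,90,380,240))
    cs,_=cv2.findContours(m,0,2)
    for k in cs:
        if cv2.contourArea(k)<200: continue
        (u,v),r=cv2.minEnclosingCircle(k); e=cv2.fitEllipse(k)
        pts=np.argwhere(cv2.drawContours(np.zeros_like(m),[k],-1,1,-1)>0)
        T=c['cam_to_world']; dd=np.array([d[i,j] for i,j in pts]); ok=dd>0
        uv=np.c_[pts[:,1],pts[:,0],np.ones(len(pts))][ok]; X=(np.linalg.solve(c['K'],uv.T)*dd[ok]).T@T[:3,:3].T+T[:3,3]
        zt=np.percentile(X[:,2],90); t=X[X[:,2]>zt-.006]
        # top disk: circle via minEnclosing of top points
        cc=cv2.minEnclosingCircle((t[:,:2]*1000).astype(np.float32))
        print((u,v),cv2.contourArea(k),'z',zt,'circ',cc,'mean',t.mean(0))
E
```

```text
top ((530.7174072265625, 75.00338745117188), (447.9499206542969, 109.83643341064453), 88.34101867675781)
(211.0, 197.5) 486.0 z 0.08177831078056416 circ ((537.1068115234375, 239.95458984375), 28.542089462280273) mean [0.53218849 0.24391202 0.08005104]
scene ((533.6875610351562, 71.96769714355469), (450.3459167480469, 115.12065124511719), 88.37519073486328)
(263.76666259765625, 208.71665954589844) 1378.0 z 0.1131099076353527 circ ((533.7466430664062, 16.94014549255371), 26.747814178466797) mean [0.5350916  0.01529246 0.11196603]
(306.0, 133.0) 972.0 z 0.14774662375117 circ ((531.4739379882812, 126.66948699951172), 23.556150436401367) mean [0.53246045 0.12493556 0.14668052]
(346.6363525390625, 121.0) 991.5 z 0.07968778091968318 circ ((538.3181762695312, 240.15402221679688), 30.137027740478516) mean [0.53889854 0.23703478 0.07849808]
```

The rack centre is about (0.531, 0.074) with a yaw of about -1.7°. The jar is at (0.538, 0.240), tall at (0.5315, 0.1265), mid at (0.534, 0.017). I turn the jaws across the rack first.

drive_tool --deltas '[{"wx":0.0523},{"wx":0.0523},{"wx":0.0523},{"wx":0.0523},{"wx":0.0523},{"wx":0.0523},{"wx":0.0523}]' --grip -1 --squeeze 40

```text
$.deltas[0]: bad value
```

drive_tool --deltas '[{"dx":0,"dy":0,"dz":0,"wx":0.0523,"wy":0,"wz":0},{"dx":0,"dy":0,"dz":0,"wx":0.0523,"wy":0,"wz":0},{"dx":0,"dy":0,"dz":0,"wx":0.0523,"wy":0,"wz":0},{"dx":0,"dy":0,"dz":0,"wx":0.0523,"wy":0,"wz":0},{"dx":0,"dy":0,"dz":0,"wx":0.0523,"wy":0,"wz":0},{"dx":0,"dy":0,"dz":0,"wx":0.0523,"wy":0,"wz":0},{"dx":0,"dy":0,"dz":0,"wx":0.0523,"wy":0,"wz":0}]' --grip -1 --squeeze 40

```text
time_s: 0.98
position: [0.2387, 0.4939, 0.2281]
tcp_rot: [[-0.005, 0.998, -0.067], [-0.006, -0.067, -0.998], [-1.0, -0.004, 0.006]]
contact_force: [-0.3, -0.8, 1.1]
gripper_width: 0.0853
```

```bash
cat >> h.py <<'E'
def to(x,y,z,yaw=-1.7):
    s=read_state();R=np.array(s['tcp_rot']);p=np.array(s['position'])
    d=R.T@(np.array([x,y,z])-p)/.03
    a=np.radians(yaw);Y=np.array([np.cos(a),np.sin(a),0]);X=np.array([0,0,-1.]);Rt=np.c_[X,Y,np.cross(X,Y)]
    w=cv2.Rodrigues(R.T@Rt)[0].ravel()/np.pi
    print('t',s['time_s'],'p',np.round(p,4),'q',np.round(s['q'],1),'F',np.round(s['contact_force'],1),'w',round(s['gripper_width'],4))
    print('delta total',np.round(d,2),'turn',np.round(w,4))
E
python3 -c "
from h import *
to(.5375,.24,.231)"
```

```text
t 0.975 p [0.2387 0.4939 0.2281] q [51.8 22.  74.6  0.  83.9 55.7] F [-0.3 -0.8  1.1] w 0.0853
delta total [-0.09 10.51  7.78] turn [-0.0119  0.002   0.0014]
```

drive_tool --deltas '[{"dx":0,"dy":0.95,"dz":0.7,"wx":-0.0119,"wy":0.002,"wz":0.001},{"dx":0,"dy":0.95,"dz":0.7,"wx":0,"wy":0,"wz":0},{"dx":0,"dy":0.95,"dz":0.7,"wx":0,"wy":0,"wz":0},{"dx":0,"dy":0.95,"dz":0.7,"wx":0,"wy":0,"wz":0},{"dx":0,"dy":0.95,"dz":0.7,"wx":0,"wy":0,"wz":0},{"dx":0,"dy":0.95,"dz":0.7,"wx":0,"wy":0,"wz":0},{"dx":0,"dy":0.95,"dz":0.7,"wx":0,"wy":0,"wz":0},{"dx":0,"dy":0.95,"dz":0.7,"wx":0,"wy":0,"wz":0},{"dx":0,"dy":0.95,"dz":0.7,"wx":0,"wy":0,"wz":0},{"dx":0,"dy":0.95,"dz":0.7,"wx":0,"wy":0,"wz":0},{"dx":0,"dy":0.95,"dz":0.7,"wx":0,"wy":0,"wz":0},{"dx":0,"dy":0,"dz":0,"wx":0,"wy":0,"wz":0}]'

```text
time_s: 2.48
position: [0.5519, 0.2436, 0.2222]
tcp_rot: [[-0.01, 1.0, -0.03], [-0.004, -0.03, -1.0], [-1.0, -0.01, 0.004]]
contact_force: [-0.8, 0.1, -0.4]
gripper_width: 0.0853
```

```bash
python3 -c "
from h import *
to(.5375,.24,.036)
p,d=vision.grab_frame('wrist'); cv2.imwrite('pics/w1.png',p)
p,d=vision.grab_frame('top'); cv2.imwrite('pics/t1.png',p)"
```

```text
t 2.475 p [0.5519 0.2436 0.2222] q [12.6 27.9 65.8 -0.1 87.  14.3] F [-0.8  0.1 -0.4] w 0.0853
delta total [ 6.21 -0.41  0.11] turn [-0.0001  0.0014  0.0032]
```

View pics/w1.png

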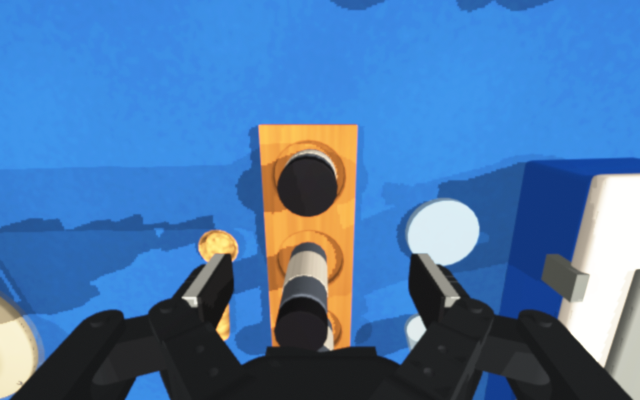

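The wrist view shows the jar cap at (308,183) and the tall cap at (302,327), with the fingers either side. I check the cap positions from this camera too.

```bash
python3 -c "
from h import *
c=vision.camera_params('wrist')
print(np.round(c['cam_to_world'],3))
print(ray(c,308,184,.08),ray(c,302,327,.148),ray(c,258,125,.02),ray(c,358,125,.02))
"
```

```text
[[ 1.    -0.022 -0.018  0.554]
 [-0.027 -0.954 -0.299  0.322]
 [-0.011  0.3   -0.954  0.366]
 [ 0.     0.     0.     1.   ]]
[0.53684312 0.24824402 0.08      ] [0.53069345 0.13668597 0.148     ] [0.4798223  0.30229198 0.02      ] [0.59164536 0.29940304 0.02      ]
```

View pics/t1.png

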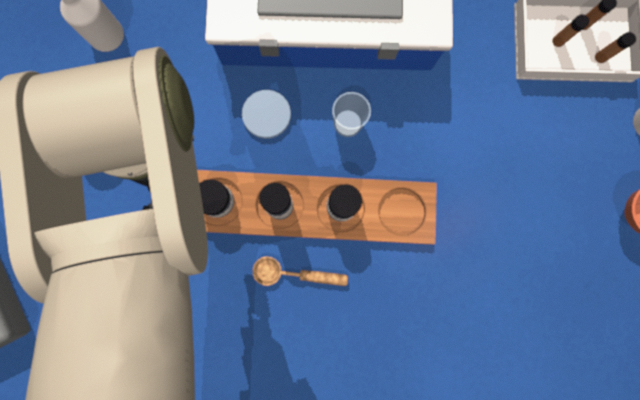

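```bash
python3 -c "
from h import *
c=vision.camera_params('wrist');p=cv2.imread('pics/w1.png')
m=caps(p,c,(265,140,350,225)); 
u,v=np.nonzero(m)[::-1]; print(u.min(),u.max(),v.min(),v.max())
print(ray(c,308,v.max()+.5,.08), ray(c,u.min(),185,.08),ray(c,u.max(),185,.08))
p,d=vision.grab_frame('wrist');T=c['cam_to_world']
dd=d[v,u];ok=dd>0
X=(np.linalg.solve(c['K'],np.c_[u,v,np.ones(len(u))].T)*dd).T@T[:3,:3].T+T[:3,3]
X=X[ok];t=X[X[:,2]>.074];print(t[:,2].mean(),len(t),cv2.minEnclosingCircle((t[:,:2]*1000).astype(np.float32)))
"
```

```text
279 335 156 214
[0.53559922 0.21643625 0.08      ] [0.50830936 0.24790607 0.08      ] [0.56327658 0.24660719 0.08      ]
0.08104355716469527 2380 ((535.8914794921875, 244.7858123779297), 28.472803115844727)
```

drive_tool --deltas '[{"dx":0,"dy":-0.5,"dz":0.05,"wx":0,"wy":0.0014,"wz":0.0032},{"dx":0.9,"dy":0,"dz":0,"wx":0,"wy":0,"wz":0},{"dx":0.9,"dy":0,"dz":0,"wx":0,"wy":0,"wz":0},{"dx":0.9,"dy":0,"dz":0,"wx":0,"wy":0,"wz":0},{"dx":0.8,"dy":0,"dz":0,"wx":0,"wy":0,"wz":0},{"dx":0,"dy":0,"dz":0,"wx":0,"wy":0,"wz":0}]'

```text
time_s: 3.38
position: [0.5294, 0.2503, 0.1175]
tcp_rot: [[0.002, 1.0, -0.018], [0.002, -0.018, -1.0], [-1.0, 0.002, -0.002]]
contact_force: [-0.2, 0.1, 1.4]
gripper_width: 0.0851
```

```bash
python3 -c "
from h import *
to(.537,.242,.035)"
```

```text
t 3.375 p [0.5294 0.2503 0.1175] q [13.7 31.1 78.6  0.1 70.2 14.7] F [-0.2  0.1  1.4] w 0.0851
delta total [2.75 0.25 0.28] turn [ 0.0037 -0.0007 -0.0007]
```

drive_tool --deltas '[{"dx":0,"dy":0.25,"dz":0.28,"wx":0.0037,"wy":-0.0007,"wz":-0.0007},{"dx":0,"dy":0,"dz":0,"wx":0,"wy":0,"wz":0}]'

```text
time_s: 3.62
position: [0.5376, 0.2421, 0.1197]
tcp_rot: [[0.003, 1.0, -0.029], [0.001, -0.029, -1.0], [-1.0, 0.003, -0.001]]
contact_force: [0.7, -0.6, 0.1]
gripper_width: 0.0854
```

```bash
python3 -c "
from h import *
to(.537,.242,.035)"
```

```text
t 3.625 p [0.5376 0.2421 0.1197] q [12.8 31.3 77.8 -0.  70.8 14.4] F [ 0.7 -0.6  0.1] w 0.0854
delta total [ 2.82 -0.03  0.01] turn [ 0.0001 -0.0002 -0.001 ]
```

drive_tool --deltas '[{"dx":0.6,"dy":0,"dz":0,"wx":0,"wy":0,"wz":0},{"dx":0.6,"dy":0,"dz":0,"wx":0,"wy":0,"wz":0},{"dx":0.6,"dy":0,"dz":0,"wx":0,"wy":0,"wz":0},{"dx":0.5,"dy":0,"dz":0,"wx":0,"wy":0,"wz":0},{"dx":0.2,"dy":0,"dz":0,"wx":0,"wy":0,"wz":0},{"dx":0,"dy":0,"dz":0,"wx":0,"wy":0,"wz":0}]'

```text
time_s: 4.38
position: [0.541, 0.2424, 0.0474]
tcp_rot: [[0.012, 0.999, -0.03], [0.003, -0.03, -1.0], [-1.0, 0.012, -0.003]]
contact_force: [-0.1, -0.4, 0.3]
gripper_width: 0.0854
```

```bash
python3 -c "
from h import *
to(.537,.242,.035)"
```

```text
t 4.375 p [0.541  0.2424 0.0474] q [12.7 36.4 82.1  0.  60.8 14.4] F [-0.1 -0.4  0.3] w 0.0854
delta total [ 0.41 -0.14  0.02] turn [-0.0002 -0.001  -0.0039]
```

drive_tool --deltas '[{"dx":0.41,"dy":-0.14,"dz":0,"wx":0,"wy":-0.001,"wz":-0.0039},{"dx":0,"dy":0,"dz":0,"wx":0,"wy":0,"wz":0}]'

```text
time_s: 4.62
position: [0.5369, 0.2427, 0.035]
tcp_rot: [[0.0, 1.0, -0.03], [0.0, -0.03, -1.0], [-1.0, 0.0, -0.0]]
contact_force: [-0.4, -0.9, -0.6]
gripper_width: 0.0853
```

drive_tool --deltas '[{"dx":0,"dy":0,"dz":0,"wx":0,"wy":0,"wz":0},{"dx":0,"dy":0,"dz":0,"wx":0,"wy":0,"wz":0},{"dx":0,"dy":0,"dz":0,"wx":0,"wy":0,"wz":0},{"dx":0,"dy":0,"dz":0,"wx":0,"wy":0,"wz":0},{"dx":0,"dy":0,"dz":0,"wx":0,"wy":0,"wz":0},{"dx":0,"dy":0,"dz":0,"wx":0,"wy":0,"wz":0}]' --grip 1 --squeeze 40

```text
time_s: 5.38
position: [0.5371, 0.2428, 0.0355]
tcp_rot: [[0.001, 1.0, -0.03], [0.0, -0.03, -1.0], [-1.0, 0.001, -0.0]]
contact_force: [-0.8, 0.8, -0.2]
gripper_width: 0.0592
```

```bash
python3 -c "
from h import *
to(.537,.242,.035)"
```

```text
t 5.375 p [0.5371 0.2428 0.0355] q [12.8 37.2 82.8  0.  59.9 14.6] F [-0.8  0.8 -0.2] w 0.0592
delta total [ 0.02 -0.    0.03] turn [-0.0002 -0.0001 -0.0003]
```

drive_tool --deltas '[{"dx":-0.3,"dy":0,"dz":0,"wx":0,"wy":0,"wz":0},{"dx":-0.6,"dy":0,"dz":0,"wx":0,"wy":0,"wz":0},{"dx":-0.7,"dy":0,"dz":0,"wx":0,"wy":0,"wz":0},{"dx":-0.7,"dy":0,"dz":0,"wx":0,"wy":0,"wz":0},{"dx":-0.7,"dy":0,"dz":0,"wx":0,"wy":0,"wz":0},{"dx":-0.7,"dy":0,"dz":0,"wx":0,"wy":0,"wz":0},{"dx":-0.7,"dy":0,"dz":0,"wx":0,"wy":0,"wz":0},{"dx":-0.7,"dy":0,"dz":0,"wx":0,"wy":0,"wz":0},{"dx":-0.5,"dy":0,"dz":0,"wx":0,"wy":0,"wz":0},{"dx":-0.2,"dy":0,"dz":0,"wx":0,"wy":0,"wz":0},{"dx":0,"dy":0,"dz":0,"wx":0,"wy":0,"wz":0}]'

```text
time_s: 6.75
position: [0.5362, 0.2426, 0.2209]
tcp_rot: [[0.005, 1.0, -0.03], [0.001, -0.03, -1.0], [-1.0, 0.005, -0.001]]
contact_force: [-0.2, -0.2, -1.9]
gripper_width: 0.0588
```

```bash
python3 -c "
from h import *
to(.527,-.091,.205)
p,d=vision.grab_frame('scene'); cv2.imwrite('pics/s2.png',p)"
```

```text
t 6.75 p [0.5362 0.2426 0.2209] q [12.8 26.  69.2  0.  84.5 14.6] F [-0.2 -0.2 -1.9] w 0.0588
delta total [ 0.51  0.03 11.12] turn [-0.0002 -0.0004 -0.0015]
```

View pics/s2.png

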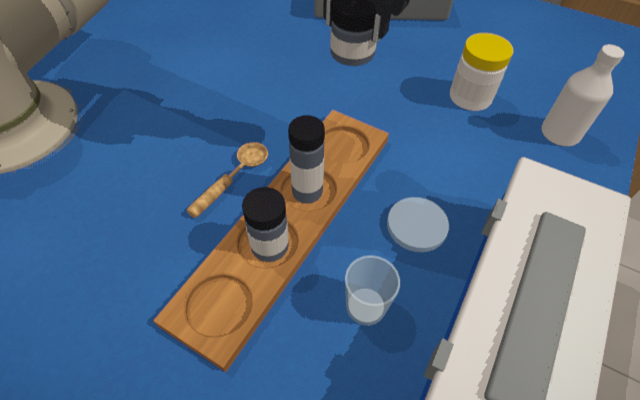

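Jar is held upright at (353,40), well above the others. Now I carry it across to the empty well.

drive_tool --deltas '[{"dx":0,"dy":0,"dz":0.3,"wx":0,"wy":0,"wz":0},{"dx":0,"dy":0,"dz":0.6,"wx":0,"wy":0,"wz":0},{"dx":0,"dy":0,"dz":0.8,"wx":0,"wy":0,"wz":0},{"dx":0,"dy":0,"dz":0.8,"wx":0,"wy":0,"wz":0},{"dx":0,"dy":0,"dz":0.8,"wx":0,"wy":0,"wz":0},{"dx":0,"dy":0,"dz":0.8,"wx":0,"wy":0,"wz":0},{"dx":0,"dy":0,"dz":0.8,"wx":0,"wy":0,"wz":0},{"dx":0,"dy":0,"dz":0.8,"wx":0,"wy":0,"wz":0}]'

```text
time_s: 7.8
position: [0.5283, 0.0598, 0.2173]
tcp_rot: [[-0.002, 0.999, -0.032], [-0.001, -0.032, -0.999], [-1.0, -0.002, 0.001]]
contact_force: [0.4, -0.0, -0.8]
gripper_width: 0.0592
```

```bash
python3 -c "
from h import *
to(.527,-.091,.205)"
```

```text
t 7.8 p [0.5283 0.0598 0.2173] q [-6.3 20.6 78.6 -0.1 80.9 -4.4] F [ 0.4 -0.  -0.8] w 0.0592
delta total [0.41 0.12 5.02] turn [-0.0007  0.0003  0.0007]
```

drive_tool --deltas '[{"dx":0,"dy":0,"dz":0.8,"wx":0,"wy":0,"wz":0},{"dx":0,"dy":0,"dz":0.8,"wx":0,"wy":0,"wz":0},{"dx":0,"dy":0,"dz":0.8,"wx":0,"wy":0,"wz":0},{"dx":0,"dy":0,"dz":0.8,"wx":0,"wy":0,"wz":0},{"dx":0,"dy":0,"dz":0.7,"wx":0,"wy":0,"wz":0},{"dx":0,"dy":0,"dz":0.4,"wx":0,"wy":0,"wz":0},{"dx":0,"dy":0,"dz":0.2,"wx":0,"wy":0,"wz":0},{"dx":0,"dy":0,"dz":0,"wx":0,"wy":0,"wz":0}]'

```text
time_s: 8.8
position: [0.5192, -0.0873, 0.2157]
tcp_rot: [[-0.006, 0.999, -0.039], [-0.001, -0.039, -0.999], [-1.0, -0.006, 0.001]]
contact_force: [-0.3, 0.7, -1.2]
gripper_width: 0.0593
```

```bash
python3 -c "
from h import *
to(.527,-.091,.05)"
```

```text
t 8.8 p [ 0.5192 -0.0873  0.2157] q [-22.4  20.3  79.4  -0.2  80.6 -20.1] F [-0.3  0.7 -1.2] w 0.0593
delta total [5.52 0.3  0.11] turn [-0.0031  0.0003  0.002 ]
```

drive_tool --deltas '[{"dx":0.3,"dy":0.3,"dz":0.11,"wx":-0.0031,"wy":0.0003,"wz":0.002},{"dx":0.7,"dy":0,"dz":0,"wx":0,"wy":0,"wz":0},{"dx":0.7,"dy":0,"dz":0,"wx":0,"wy":0,"wz":0},{"dx":0.7,"dy":0,"dz":0,"wx":0,"wy":0,"wz":0},{"dx":0.7,"dy":0,"dz":0,"wx":0,"wy":0,"wz":0},{"dx":0.7,"dy":0,"dz":0,"wx":0,"wy":0,"wz":0},{"dx":0.5,"dy":0,"dz":0,"wx":0,"wy":0,"wz":0},{"dx":0.2,"dy":0,"dz":0,"wx":0,"wy":0,"wz":0},{"dx":0,"dy":0,"dz":0,"wx":0,"wy":0,"wz":0}]'

```text
time_s: 9.93
position: [0.5317, -0.0874, 0.0721]
tcp_rot: [[0.001, 1.0, -0.019], [0.001, -0.019, -1.0], [-1.0, 0.001, -0.001]]
contact_force: [-0.0, 0.2, -0.5]
gripper_width: 0.0594
```

```bash
python3 -c "
from h import *
to(.527,-.091,.04)"
```

```text
t 9.925 p [ 0.5317 -0.0874  0.0721] q [-22.   30.4  89.3   0.1  60.2 -20.9] F [-0.   0.2 -0.5] w 0.0594
delta total [ 1.07 -0.15  0.13] turn [ 0.0033 -0.0004 -0.0003]
```

drive_tool --deltas '[{"dx":0.3,"dy":-0.15,"dz":0.13,"wx":0.0033,"wy":-0.0004,"wz":0},{"dx":0.4,"dy":0,"dz":0,"wx":0,"wy":0,"wz":0},{"dx":0.2,"dy":0,"dz":0,"wx":0,"wy":0,"wz":0},{"dx":0,"dy":0,"dz":0,"wx":0,"wy":0,"wz":0}]'

```text
time_s: 10.42
position: [0.5273, -0.0916, 0.044]
tcp_rot: [[0.003, 1.0, -0.03], [-0.001, -0.03, -1.0], [-1.0, 0.003, 0.0]]
contact_force: [0.2, -0.6, -0.6]
gripper_width: 0.0592
```

```bash
python3 -c "
from h import *
to(.527,-.091,.0355)
p,d=vision.grab_frame('scene'); cv2.imwrite('pics/s3.png',p)"
```

```text
t 10.425 p [ 0.5273 -0.0916  0.044 ] q [-22.5  32.5  91.6   0.   55.8 -20.8] F [ 0.2 -0.6 -0.6] w 0.0592
delta total [ 0.28 -0.01 -0.02] turn [-0.0002  0.0002 -0.0009]
```

View pics/s3.png

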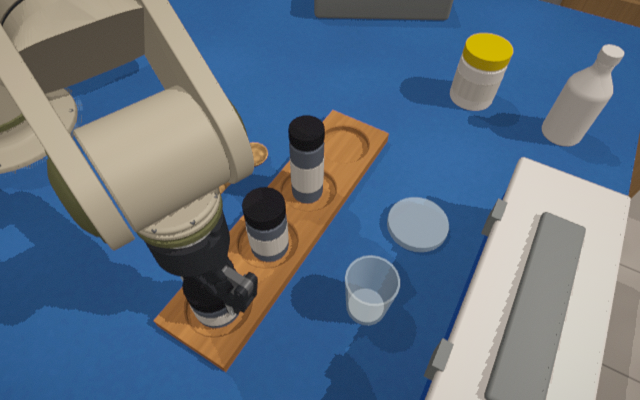

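The jar hovers inside well 3 at (215,305), clear of the mid bottle. I lower the last 8 mm slowly.

drive_tool --deltas '[{"dx":0.1,"dy":0,"dz":0,"wx":0,"wy":0,"wz":-0.0009},{"dx":0.08,"dy":0,"dz":0,"wx":0,"wy":0,"wz":0},{"dx":0.06,"dy":0,"dz":0,"wx":0,"wy":0,"wz":0},{"dx":0,"dy":0,"dz":0,"wx":0,"wy":0,"wz":0}]'

```text
time_s: 10.98
position: [0.5279, -0.0917, 0.0372]
tcp_rot: [[0.001, 1.0, -0.03], [-0.001, -0.03, -1.0], [-1.0, 0.001, 0.001]]
contact_force: [0.1, -0.9, -1.9]
gripper_width: 0.0589
```

```bash
python3 -c "
from h import *
to(.527,-.091,.0355)"
```

```text
t 10.975 p [ 0.5279 -0.0917  0.0372] q [-22.5  33.1  91.8  -0.   55.  -20.8] F [ 0.1 -0.9 -1.9] w 0.0589
delta total [ 0.06 -0.03 -0.02] turn [-0.0002  0.0004 -0.0004]
```

drive_tool --deltas '[{"dx":0.03,"dy":0,"dz":0,"wx":0,"wy":0,"wz":0},{"dx":0.03,"dy":0,"dz":0,"wx":0,"wy":0,"wz":0},{"dx":0,"dy":0,"dz":0,"wx":0,"wy":0,"wz":0}]'

```text
time_s: 11.35
position: [0.528, -0.0918, 0.0355]
tcp_rot: [[0.002, 1.0, -0.03], [-0.001, -0.03, -1.0], [-1.0, 0.002, 0.001]]
contact_force: [-0.4, 0.1, 0.2]
gripper_width: 0.0594
```

drive_tool --deltas '[{"dx":0.025,"dy":0,"dz":0,"wx":0,"wy":0,"wz":0},{"dx":0,"dy":0,"dz":0,"wx":0,"wy":0,"wz":0}]'

```text
time_s: 11.6
position: [0.528, -0.0918, 0.0355]
tcp_rot: [[0.002, 1.0, -0.03], [-0.002, -0.03, -1.0], [-1.0, 0.002, 0.002]]
contact_force: [0.3, 0.9, -1.7]
gripper_width: 0.0593
```

drive_tool --deltas '[{"dx":0.06,"dy":0,"dz":0,"wx":0,"wy":0,"wz":0},{"dx":0,"dy":0,"dz":0,"wx":0,"wy":0,"wz":0}]'

```text
time_s: 11.85
position: [0.5282, -0.092, 0.0357]
tcp_rot: [[0.004, 1.0, -0.03], [-0.003, -0.03, -1.0], [-1.0, 0.004, 0.003]]
contact_force: [-0.0, 0.6, -0.4]
gripper_width: 0.0591
```

Height no longer drops, so the jar is on the well floor. I release it and rise.

drive_tool --deltas '[{"dx":0,"dy":0,"dz":0,"wx":0,"wy":0,"wz":0},{"dx":0,"dy":0,"dz":0,"wx":0,"wy":0,"wz":0},{"dx":0,"dy":0,"dz":0,"wx":0,"wy":0,"wz":0},{"dx":0,"dy":0,"dz":0,"wx":0,"wy":0,"wz":0},{"dx":0,"dy":0,"dz":0,"wx":0,"wy":0,"wz":0}]' --grip -1

```text
time_s: 12.48
position: [0.5284, -0.092, 0.0352]
tcp_rot: [[0.004, 1.0, -0.03], [-0.003, -0.03, -1.0], [-1.0, 0.004, 0.002]]
contact_force: [-0.1, 0.3, 0.6]
gripper_width: 0.0854
```

drive_tool --deltas '[{"dx":-0.3,"dy":0,"dz":0,"wx":0,"wy":0,"wz":0},{"dx":-0.6,"dy":0,"dz":0,"wx":0,"wy":0,"wz":0},{"dx":-0.8,"dy":0,"dz":0,"wx":0,"wy":0,"wz":0},{"dx":-0.8,"dy":0,"dz":0,"wx":0,"wy":0,"wz":0},{"dx":-0.8,"dy":0,"dz":0,"wx":0,"wy":0,"wz":0},{"dx":-0.8,"dy":0,"dz":0,"wx":0,"wy":0,"wz":0},{"dx":-0.8,"dy":0,"dz":0,"wx":0,"wy":0,"wz":0},{"dx":-0.3,"dy":0,"dz":0,"wx":0,"wy":0,"wz":0},{"dx":0,"dy":0,"dz":0,"wx":0,"wy":0,"wz":0}]'

```text
time_s: 13.6
position: [0.5274, -0.0914, 0.2001]
tcp_rot: [[0.006, 1.0, -0.03], [-0.003, -0.03, -1.0], [-1.0, 0.006, 0.003]]
contact_force: [0.1, 0.6, 0.3]
gripper_width: 0.0854
```

```bash
python3 -c "
from h import *
to(.5315,.127,.21)
p,d=vision.grab_frame('scene'); cv2.imwrite('pics/s4.png',p)"
```

```text
t 13.6 p [ 0.5274 -0.0914  0.2001] q [-22.5  21.6  80.1  -0.1  77.9 -20.8] F [0.1 0.6 0.3] w 0.0854
delta total [-0.35 -0.08 -7.28] turn [-0.0001  0.001  -0.0019]
```

View pics/s4.png

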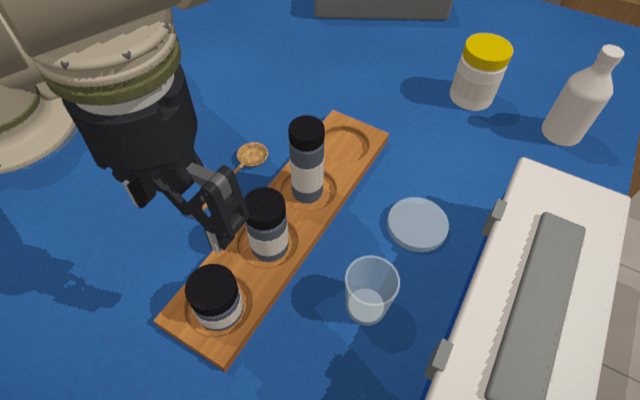

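Jar stands upright in well 3 at (214,297). Next, the tall bottle.

drive_tool --deltas '[{"dx":-0.35,"dy":-0.08,"dz":-0.4,"wx":0,"wy":0.001,"wz":-0.0019},{"dx":0,"dy":0,"dz":-0.9,"wx":0,"wy":0,"wz":0},{"dx":0,"dy":0,"dz":-0.9,"wx":0,"wy":0,"wz":0},{"dx":0,"dy":0,"dz":-0.9,"wx":0,"wy":0,"wz":0},{"dx":0,"dy":0,"dz":-0.9,"wx":0,"wy":0,"wz":0},{"dx":0,"dy":0,"dz":-0.9,"wx":0,"wy":0,"wz":0},{"dx":0,"dy":0,"dz":-0.9,"wx":0,"wy":0,"wz":0},{"dx":0,"dy":0,"dz":-0.9,"wx":0,"wy":0,"wz":0},{"dx":0,"dy":0,"dz":-0.4,"wx":0,"wy":0,"wz":0},{"dx":0,"dy":0,"dz":-0.2,"wx":0,"wy":0,"wz":0},{"dx":0,"dy":0,"dz":0,"wx":0,"wy":0,"wz":0}]'

```text
time_s: 15.02
position: [0.5279, 0.1398, 0.2095]
tcp_rot: [[-0.012, 1.0, -0.029], [0.003, -0.029, -1.0], [-1.0, -0.012, -0.003]]
contact_force: [0.0, -0.9, 0.2]
gripper_width: 0.0856
```

```bash
python3 -c "
from h import *
to(.5315,.127,.105)"
```

```text
t 15.025 p [0.5279 0.1398 0.2095] q [ 2.3 22.6 76.7  0.2 81.3  3.9] F [ 0.  -0.9  0.2] w 0.0856
delta total [3.48 0.18 0.43] turn [ 0.0003 -0.0009  0.0039]
```

drive_tool --deltas '[{"dx":0.2,"dy":0.18,"dz":0.43,"wx":0,"wy":-0.0009,"wz":0.0039},{"dx":0.2,"dy":0,"dz":0,"wx":0,"wy":0,"wz":0}]'

```text
time_s: 15.28
position: [0.5334, 0.1245, 0.1969]
tcp_rot: [[0.001, 1.0, -0.03], [-0.001, -0.03, -1.0], [-1.0, 0.001, 0.001]]
contact_force: [-0.4, 0.3, 0.2]
gripper_width: 0.0851
```

```bash
python3 -c "
from h import *
to(.5315,.127,.092)"
```

```text
t 15.275 p [0.5334 0.1245 0.1969] q [ 0.8 23.1 78.2 -0.  78.6  2.5] F [-0.4  0.3  0.2] w 0.0851
delta total [ 3.5  -0.07 -0.08] turn [-0.0002  0.0002 -0.0004]
```

drive_tool --deltas '[{"dx":0.4,"dy":-0.07,"dz":-0.08,"wx":0,"wy":0,"wz":0},{"dx":0.6,"dy":0,"dz":0,"wx":0,"wy":0,"wz":0},{"dx":0.6,"dy":0,"dz":0,"wx":0,"wy":0,"wz":0},{"dx":0.6,"dy":0,"dz":0,"wx":0,"wy":0,"wz":0},{"dx":0.5,"dy":0,"dz":0,"wx":0,"wy":0,"wz":0},{"dx":0.2,"dy":0,"dz":0,"wx":0,"wy":0,"wz":0},{"dx":0,"dy":0,"dz":0,"wx":0,"wy":0,"wz":0}]'

```text
time_s: 16.15
position: [0.5291, 0.1262, 0.1026]
tcp_rot: [[-0.004, 0.999, -0.033], [-0.0, -0.033, -0.999], [-1.0, -0.004, 0.001]]
contact_force: [-1.0, -0.6, -0.2]
gripper_width: 0.0854
```

```bash
python3 -c "
from h import *
to(.5315,.127,.092)"
```

```text
t 16.15 p [0.5291 0.1262 0.1026] q [ 1.  28.6 86.3 -0.  65.3  2.8] F [-1.  -0.6 -0.2] w 0.0854
delta total [ 0.35  0.08 -0.03] turn [-0.001   0.0002  0.0012]
```

drive_tool --deltas '[{"dx":0.35,"dy":0.08,"dz":-0.03,"wx":-0.001,"wy":0.0002,"wz":0.0012},{"dx":0,"dy":0,"dz":0,"wx":0,"wy":0,"wz":0}]'

```text
time_s: 16.4
position: [0.532, 0.1271, 0.092]
tcp_rot: [[0.001, 1.0, -0.029], [0.0, -0.029, -1.0], [-1.0, 0.001, -0.0]]
contact_force: [-0.0, -0.8, 0.4]
gripper_width: 0.0857
```

drive_tool --deltas '[{"dx":0,"dy":0,"dz":0,"wx":0,"wy":0,"wz":0},{"dx":0,"dy":0,"dz":0,"wx":0,"wy":0,"wz":0},{"dx":0,"dy":0,"dz":0,"wx":0,"wy":0,"wz":0},{"dx":0,"dy":0,"dz":0,"wx":0,"wy":0,"wz":0},{"dx":0,"dy":0,"dz":0,"wx":0,"wy":0,"wz":0},{"dx":0,"dy":0,"dz":0,"wx":0,"wy":0,"wz":0},{"dx":0,"dy":0,"dz":0,"wx":0,"wy":0,"wz":0}]' --grip 1 --squeeze 40

```text
time_s: 17.27
position: [0.5323, 0.1272, 0.0926]
tcp_rot: [[0.003, 1.0, -0.029], [0.0, -0.029, -1.0], [-1.0, 0.003, -0.0]]
contact_force: [0.2, 1.2, -1.4]
gripper_width: 0.0473
```

```bash
python3 -c "
from h import *
to(.5315,.127,.092)"
```

```text
t 17.275 p [0.5323 0.1272 0.0926] q [ 1.  29.5 86.7  0.  63.6  2.7] F [ 0.2  1.2 -1.4] w 0.0473
delta total [ 0.02 -0.03  0.01] turn [ 0.0001 -0.0002 -0.0009]
```

drive_tool --deltas '[{"dx":-0.2,"dy":0,"dz":0,"wx":0,"wy":0,"wz":0},{"dx":-0.4,"dy":0,"dz":0,"wx":0,"wy":0,"wz":0},{"dx":-0.5,"dy":0,"dz":0,"wx":0,"wy":0,"wz":0},{"dx":-0.5,"dy":0,"dz":0,"wx":0,"wy":0,"wz":0},{"dx":-0.2,"dy":0,"dz":0,"wx":0,"wy":0,"wz":0},{"dx":0,"dy":0,"dz":0,"wx":0,"wy":0,"wz":0}]'

```text
time_s: 18.02
position: [0.5318, 0.1271, 0.1505]
tcp_rot: [[0.003, 1.0, -0.029], [0.0, -0.029, -1.0], [-1.0, 0.003, -0.0]]
contact_force: [-0.1, 0.2, -2.9]
gripper_width: 0.0474
```

```bash
python3 -c "
from h import *
to(.5365,.239,.145)
p,d=vision.grab_frame('scene'); cv2.imwrite('pics/s5.png',p)"
```

```text
t 18.025 p [0.5318 0.1271 0.1505] q [ 1.  25.6 82.5  0.  71.8  2.7] F [-0.1  0.2 -2.9] w 0.0474
delta total [ 0.19  0.05 -3.73] turn [ 0.0001 -0.0001 -0.0009]
```

View pics/s5.png

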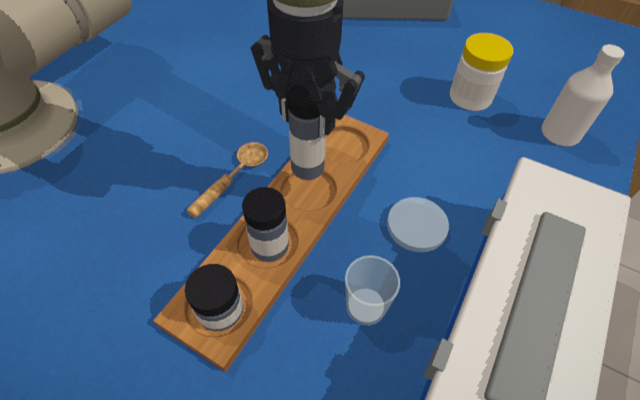

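The tall bottle hangs upright at (307,150). I move it over to well 0.

drive_tool --deltas '[{"dx":0,"dy":0.05,"dz":-0.3,"wx":0,"wy":0,"wz":0},{"dx":0,"dy":0,"dz":-0.6,"wx":0,"wy":0,"wz":0},{"dx":0,"dy":0,"dz":-0.7,"wx":0,"wy":0,"wz":0},{"dx":0,"dy":0,"dz":-0.7,"wx":0,"wy":0,"wz":0},{"dx":0,"dy":0,"dz":-0.6,"wx":0,"wy":0,"wz":0},{"dx":0,"dy":0,"dz":-0.3,"wx":0,"wy":0,"wz":0},{"dx":0,"dy":0,"dz":-0.1,"wx":0,"wy":0,"wz":0},{"dx":0,"dy":0,"dz":0,"wx":0,"wy":0,"wz":0}]'

```text
time_s: 19.08
position: [0.535, 0.234, 0.1477]
tcp_rot: [[-0.002, 1.0, -0.028], [0.0, -0.028, -1.0], [-1.0, -0.002, -0.0]]
contact_force: [-0.1, -0.5, -2.8]
gripper_width: 0.047
```

```bash
python3 -c "
from h import *
to(.5365,.240,.108)"
```

```text
t 19.075 p [0.535  0.234  0.1477] q [12.  29.2 76.3  0.  74.5 13.6] F [-0.1 -0.5 -2.8] w 0.047
delta total [ 1.32  0.05 -0.2 ] turn [ 0.0006 -0.      0.0008]
```

drive_tool --deltas '[{"dx":0.2,"dy":0.05,"dz":-0.2,"wx":0,"wy":0,"wz":0.0008},{"dx":0.4,"dy":0,"dz":0,"wx":0,"wy":0,"wz":0},{"dx":0.35,"dy":0,"dz":0,"wx":0,"wy":0,"wz":0},{"dx":0.15,"dy":0,"dz":0,"wx":0,"wy":0,"wz":0},{"dx":0,"dy":0,"dz":0,"wx":0,"wy":0,"wz":0}]'

```text
time_s: 19.7
position: [0.5367, 0.2389, 0.1116]
tcp_rot: [[-0.001, 1.0, -0.03], [-0.001, -0.03, -1.0], [-1.0, -0.001, 0.001]]
contact_force: [0.0, 1.0, -4.0]
gripper_width: 0.047
```

```bash
python3 -c "
from h import *
to(.5365,.240,.0926)"
```

```text
t 19.7 p [0.5367 0.2389 0.1116] q [12.5 31.7 78.5 -0.  69.9 14.2] F [ 0.  1. -4.] w 0.047
delta total [ 0.63 -0.01 -0.04] turn [-0.0001  0.0002  0.0005]
```

drive_tool --deltas '[{"dx":0.2,"dy":0,"dz":0,"wx":0,"wy":0,"wz":0.0005},{"dx":0.2,"dy":0,"dz":0,"wx":0,"wy":0,"wz":0},{"dx":0.1,"dy":0,"dz":0,"wx":0,"wy":0,"wz":0},{"dx":0.05,"dy":0,"dz":0,"wx":0,"wy":0,"wz":0},{"dx":0,"dy":0,"dz":0,"wx":0,"wy":0,"wz":0}]'

```text
time_s: 20.32
position: [0.537, 0.2389, 0.0945]
tcp_rot: [[0.001, 1.0, -0.03], [-0.0, -0.03, -1.0], [-1.0, 0.001, 0.0]]
contact_force: [0.1, 0.7, -2.5]
gripper_width: 0.0473
```

drive_tool --deltas '[{"dx":0.03,"dy":0,"dz":0,"wx":0,"wy":0,"wz":0},{"dx":0.03,"dy":0,"dz":0,"wx":0,"wy":0,"wz":0},{"dx":0,"dy":0,"dz":0,"wx":0,"wy":0,"wz":0}]'

```text
time_s: 20.7
position: [0.5372, 0.239, 0.0929]
tcp_rot: [[0.002, 1.0, -0.03], [-0.0, -0.03, -1.0], [-1.0, 0.002, 0.0]]
contact_force: [-0.0, -0.8, -2.4]
gripper_width: 0.0472
```

drive_tool --deltas '[{"dx":0.04,"dy":0,"dz":0,"wx":0,"wy":0,"wz":0},{"dx":0,"dy":0,"dz":0,"wx":0,"wy":0,"wz":0}]'

```text
time_s: 20.95
position: [0.5374, 0.2391, 0.0928]
tcp_rot: [[0.003, 1.0, -0.03], [0.0, -0.03, -1.0], [-1.0, 0.003, -0.0]]
contact_force: [-0.5, -0.5, -2.2]
gripper_width: 0.0477
```

drive_tool --deltas '[{"dx":0.07,"dy":0,"dz":0,"wx":0,"wy":0,"wz":0},{"dx":0,"dy":0,"dz":0,"wx":0,"wy":0,"wz":0}]'

```text
time_s: 21.2
position: [0.5376, 0.2394, 0.0928]
tcp_rot: [[0.005, 1.0, -0.03], [0.001, -0.03, -1.0], [-1.0, 0.005, -0.001]]
contact_force: [-0.5, -0.6, -2.2]
gripper_width: 0.047
```

Bottle is seated (height stalled at 0.0928). I release it.

drive_tool --deltas '[{"dx":0,"dy":0,"dz":0,"wx":0,"wy":0,"wz":0},{"dx":0,"dy":0,"dz":0,"wx":0,"wy":0,"wz":0},{"dx":0,"dy":0,"dz":0,"wx":0,"wy":0,"wz":0},{"dx":0,"dy":0,"dz":0,"wx":0,"wy":0,"wz":0},{"dx":0,"dy":0,"dz":0,"wx":0,"wy":0,"wz":0},{"dx":0,"dy":0,"dz":0,"wx":0,"wy":0,"wz":0}]' --grip -1

```text
time_s: 21.95
position: [0.538, 0.2394, 0.0925]
tcp_rot: [[0.006, 1.0, -0.03], [0.001, -0.03, -1.0], [-1.0, 0.006, -0.001]]
contact_force: [0.3, -0.0, 0.0]
gripper_width: 0.0855
```

drive_tool --deltas '[{"dx":-0.3,"dy":0,"dz":0,"wx":0,"wy":0,"wz":0},{"dx":-0.6,"dy":0,"dz":0,"wx":0,"wy":0,"wz":0},{"dx":-0.8,"dy":0,"dz":0,"wx":0,"wy":0,"wz":0},{"dx":-0.8,"dy":0,"dz":0,"wx":0,"wy":0,"wz":0},{"dx":-0.6,"dy":0,"dz":0,"wx":0,"wy":0,"wz":0},{"dx":-0.3,"dy":0,"dz":0,"wx":0,"wy":0,"wz":0},{"dx":0,"dy":0,"dz":0,"wx":0,"wy":0,"wz":0}]'

```text
time_s: 22.82
position: [0.5374, 0.2393, 0.2009]
tcp_rot: [[0.008, 1.0, -0.03], [0.001, -0.03, -1.0], [-1.0, 0.008, -0.002]]
contact_force: [-0.5, 0.5, 0.1]
gripper_width: 0.0851
```

```bash
python3 -c "
from h import *
to(.528,-.092,.2)
p,d=vision.grab_frame('scene'); cv2.imwrite('pics/s6.png',p)"
```

```text
t 22.825 p [0.5374 0.2393 0.2009] q [12.5 26.7 71.4 -0.  81.4 14.2] F [-0.5  0.5  0.1] w 0.0851
delta total [1.000e-02 1.000e-02 1.105e+01] turn [-0.     -0.0005 -0.0026]
```

View pics/s6.png

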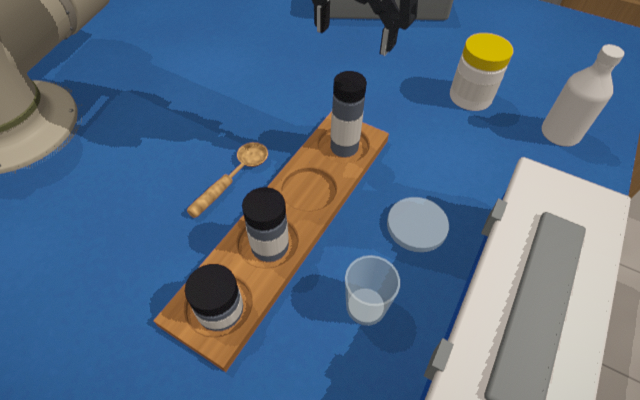

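Tall stands upright in well 0 (348,115), well 1 is free at (307,190), and the jar is at (214,297). I go back to the jar.

drive_tool --deltas '[{"dx":-0.2,"dy":0,"dz":0.4,"wx":0,"wy":-0.0005,"wz":-0.0026},{"dx":0,"dy":0,"dz":0.9,"wx":0,"wy":0,"wz":0},{"dx":0,"dy":0,"dz":0.9,"wx":0,"wy":0,"wz":0},{"dx":0,"dy":0,"dz":0.9,"wx":0,"wy":0,"wz":0},{"dx":0,"dy":0,"dz":0.9,"wx":0,"wy":0,"wz":0},{"dx":0,"dy":0,"dz":0.9,"wx":0,"wy":0,"wz":0},{"dx":0,"dy":0,"dz":0.9,"wx":0,"wy":0,"wz":0},{"dx":0,"dy":0,"dz":0.9,"wx":0,"wy":0,"wz":0},{"dx":0,"dy":0,"dz":0.9,"wx":0,"wy":0,"wz":0},{"dx":0,"dy":0,"dz":0.9,"wx":0,"wy":0,"wz":0},{"dx":0,"dy":0,"dz":0.9,"wx":0,"wy":0,"wz":0},{"dx":0,"dy":0,"dz":0.6,"wx":0,"wy":0,"wz":0}]'

```text
time_s: 24.38
position: [0.5242, -0.0768, 0.2035]
tcp_rot: [[-0.016, 0.999, -0.032], [-0.001, -0.032, -0.999], [-1.0, -0.016, 0.001]]
contact_force: [-0.7, 0.9, -0.1]
gripper_width: 0.0858
```

```bash
python3 -c "
from h import *
to(.528,-.092,.2)"
```

```text
t 24.375 p [ 0.5242 -0.0768  0.2035] q [-21.   21.5  79.7  -0.4  79.7 -19.1] F [-0.7  0.9 -0.1] w 0.0858
delta total [0.11 0.14 0.5 ] turn [-0.0006  0.0003  0.005 ]
```

drive_tool --deltas '[{"dx":0.3,"dy":0.14,"dz":0.4,"wx":-0.0006,"wy":0.0003,"wz":0.005},{"dx":0.5,"dy":0,"dz":0,"wx":0,"wy":0,"wz":0},{"dx":0.7,"dy":0,"dz":0,"wx":0,"wy":0,"wz":0},{"dx":0.7,"dy":0,"dz":0,"wx":0,"wy":0,"wz":0},{"dx":0.3,"dy":0,"dz":0,"wx":0,"wy":0,"wz":0},{"dx":0,"dy":0,"dz":0,"wx":0,"wy":0,"wz":0}]'

```text
time_s: 25.12
position: [0.5279, -0.0904, 0.1237]
tcp_rot: [[0.001, 1.0, -0.03], [0.002, -0.03, -1.0], [-1.0, 0.001, -0.002]]
contact_force: [-0.2, 0.2, -0.3]
gripper_width: 0.0854
```

```bash
python3 -c "
from h import *
to(.528,-.092,.0355)"
```

```text
t 25.125 p [ 0.5279 -0.0904  0.1237] q [-22.4  26.3  86.3   0.1  67.3 -20.8] F [-0.2  0.2 -0.3] w 0.0854
delta total [2.94 0.   0.06] turn [-0.0001 -0.0005 -0.0002]
```

drive_tool --deltas '[{"dx":0.4,"dy":0,"dz":0.06,"wx":0,"wy":-0.0005,"wz":0},{"dx":0.6,"dy":0,"dz":0,"wx":0,"wy":0,"wz":0},{"dx":0.6,"dy":0,"dz":0,"wx":0,"wy":0,"wz":0},{"dx":0.6,"dy":0,"dz":0,"wx":0,"wy":0,"wz":0},{"dx":0.2,"dy":0,"dz":0,"wx":0,"wy":0,"wz":0},{"dx":0,"dy":0,"dz":0,"wx":0,"wy":0,"wz":0}]'

```text
time_s: 25.88
position: [0.5295, -0.093, 0.0503]
tcp_rot: [[0.006, 1.0, -0.03], [-0.002, -0.03, -1.0], [-1.0, 0.006, 0.002]]
contact_force: [0.1, 0.1, -1.1]
gripper_width: 0.0852
```

```bash
python3 -c "
from h import *
to(.528,-.092,.0355)"
```

```text
t 25.875 p [ 0.5295 -0.093   0.0503] q [-22.6  32.   91.    0.   56.6 -20.9] F [ 0.1  0.1 -1.1] w 0.0852
delta total [ 0.49 -0.05 -0.03] turn [ 0.      0.0007 -0.002 ]
```

drive_tool --deltas '[{"dx":0.49,"dy":-0.05,"dz":-0.03,"wx":0,"wy":0.0007,"wz":-0.002},{"dx":0,"dy":0,"dz":0,"wx":0,"wy":0,"wz":0}]'

```text
time_s: 26.12
position: [0.5285, -0.0923, 0.0354]
tcp_rot: [[0.001, 1.0, -0.03], [-0.0, -0.03, -1.0], [-1.0, 0.001, 0.0]]
contact_force: [-0.1, -0.6, -0.3]
gripper_width: 0.0854
```

drive_tool --deltas '[{"dx":0,"dy":0,"dz":0,"wx":0,"wy":0,"wz":0},{"dx":0,"dy":0,"dz":0,"wx":0,"wy":0,"wz":0},{"dx":0,"dy":0,"dz":0,"wx":0,"wy":0,"wz":0},{"dx":0,"dy":0,"dz":0,"wx":0,"wy":0,"wz":0},{"dx":0,"dy":0,"dz":0,"wx":0,"wy":0,"wz":0},{"dx":0,"dy":0,"dz":0,"wx":0,"wy":0,"wz":0}]' --grip 1 --squeeze 40

```text
time_s: 26.88
position: [0.5287, -0.0923, 0.0361]
tcp_rot: [[0.002, 1.0, -0.029], [-0.001, -0.029, -1.0], [-1.0, 0.002, 0.001]]
contact_force: [-0.5, -0.3, -1.4]
gripper_width: 0.0591
```

drive_tool --deltas '[{"dx":-0.3,"dy":0,"dz":0,"wx":0,"wy":0,"wz":0},{"dx":-0.6,"dy":0,"dz":0,"wx":0,"wy":0,"wz":0},{"dx":-0.7,"dy":0,"dz":0,"wx":0,"wy":0,"wz":0},{"dx":-0.7,"dy":0,"dz":0,"wx":0,"wy":0,"wz":0},{"dx":-0.7,"dy":0,"dz":0,"wx":0,"wy":0,"wz":0},{"dx":-0.7,"dy":0,"dz":0,"wx":0,"wy":0,"wz":0},{"dx":-0.7,"dy":0,"dz":0,"wx":0,"wy":0,"wz":0},{"dx":-0.4,"dy":0,"dz":0,"wx":0,"wy":0,"wz":0},{"dx":-0.2,"dy":0,"dz":0,"wx":0,"wy":0,"wz":0},{"dx":0,"dy":0,"dz":0,"wx":0,"wy":0,"wz":0}]'

```text
time_s: 28.12
position: [0.5277, -0.0919, 0.1948]
tcp_rot: [[0.003, 1.0, -0.029], [-0.001, -0.029, -1.0], [-1.0, 0.003, 0.001]]
contact_force: [0.1, 0.3, -1.3]
gripper_width: 0.0592
```

```bash
python3 -c "
from h import *
to(.5325,.129,.19)"
```

```text
t 28.125 p [ 0.5277 -0.0919  0.1948] q [-22.5  22.   80.4  -0.   77.4 -20.9] F [ 0.1  0.3 -1.3] w 0.0592
delta total [ 0.15 -0.06 -7.36] turn [ 0.0001  0.0004 -0.0011]
```

drive_tool --deltas '[{"dx":0,"dy":0,"dz":-0.3,"wx":0,"wy":0,"wz":-0.001},{"dx":0,"dy":0,"dz":-0.6,"wx":0,"wy":0,"wz":0},{"dx":0,"dy":0,"dz":-0.8,"wx":0,"wy":0,"wz":0},{"dx":0,"dy":0,"dz":-0.8,"wx":0,"wy":0,"wz":0},{"dx":0,"dy":0,"dz":-0.8,"wx":0,"wy":0,"wz":0},{"dx":0,"dy":0,"dz":-0.8,"wx":0,"wy":0,"wz":0},{"dx":0,"dy":0,"dz":-0.8,"wx":0,"wy":0,"wz":0},{"dx":0,"dy":0,"dz":-0.8,"wx":0,"wy":0,"wz":0},{"dx":0,"dy":0,"dz":-0.6,"wx":0,"wy":0,"wz":0},{"dx":0,"dy":0,"dz":-0.4,"wx":0,"wy":0,"wz":0},{"dx":0,"dy":0,"dz":-0.2,"wx":0,"wy":0,"wz":0},{"dx":0,"dy":0,"dz":0,"wx":0,"wy":0,"wz":0}]'

```text
time_s: 29.62
position: [0.5295, 0.1329, 0.1899]
tcp_rot: [[-0.01, 1.0, -0.024], [0.002, -0.024, -1.0], [-1.0, -0.01, -0.002]]
contact_force: [-0.2, -0.1, -1.1]
gripper_width: 0.0592
```

```bash
python3 -c "
from h import *
to(.5325,.129,.055)"
```

```text
t 29.625 p [0.5295 0.1329 0.1899] q [ 1.6 23.6 78.7  0.1 78.4  2.9] F [-0.2 -0.1 -1.1] w 0.0592
delta total [4.5  0.15 0.14] turn [ 0.0019 -0.0006  0.0033]
```

drive_tool --deltas '[{"dx":0.2,"dy":0.15,"dz":0.14,"wx":0.0019,"wy":-0.0006,"wz":0.0033},{"dx":0.5,"dy":0,"dz":0,"wx":0,"wy":0,"wz":0},{"dx":0.7,"dy":0,"dz":0,"wx":0,"wy":0,"wz":0},{"dx":0.7,"dy":0,"dz":0,"wx":0,"wy":0,"wz":0},{"dx":0.7,"dy":0,"dz":0,"wx":0,"wy":0,"wz":0},{"dx":0.5,"dy":0,"dz":0,"wx":0,"wy":0,"wz":0},{"dx":0.2,"dy":0,"dz":0,"wx":0,"wy":0,"wz":0},{"dx":0,"dy":0,"dz":0,"wx":0,"wy":0,"wz":0}]'

```text
time_s: 30.62
position: [0.536, 0.1223, 0.0798]
tcp_rot: [[0.003, 0.999, -0.039], [-0.002, -0.039, -0.999], [-1.0, 0.003, 0.002]]
contact_force: [-0.6, 0.9, -1.3]
gripper_width: 0.0589
```

```bash
python3 -c "
from h import *
to(.5325,.129,.042)"
```

```text
t 30.625 p [0.536  0.1223 0.0798] q [ 0.6 30.7 87.1 -0.1 62.   2.8] F [-0.6  0.9 -1.3] w 0.0589
delta total [ 1.26 -0.13 -0.22] turn [-0.0029  0.0006 -0.001 ]
```

drive_tool --deltas '[{"dx":0.2,"dy":-0.12,"dz":-0.22,"wx":-0.0029,"wy":0.0006,"wz":-0.001},{"dx":0.4,"dy":0,"dz":0,"wx":0,"wy":0,"wz":0},{"dx":0.3,"dy":0,"dz":0,"wx":0,"wy":0,"wz":0},{"dx":0.1,"dy":0,"dz":0,"wx":0,"wy":0,"wz":0},{"dx":0,"dy":0,"dz":0,"wx":0,"wy":0,"wz":0}]'

```text
time_s: 31.25
position: [0.533, 0.1294, 0.0486]
tcp_rot: [[0.002, 1.0, -0.029], [0.0, -0.029, -1.0], [-1.0, 0.002, -0.0]]
contact_force: [0.3, -0.3, -1.0]
gripper_width: 0.0593
```

```bash
python3 -c "
from h import *
to(.5325,.129,.0361)"
```

```text
t 31.25 p [0.533  0.1294 0.0486] q [ 1.3 33.1 89.1  0.  57.7  2.9] F [ 0.3 -0.3 -1. ] w 0.0593
delta total [ 0.42 -0.02  0.01] turn [ 0.0002 -0.0001 -0.0005]
```

drive_tool --deltas '[{"dx":0.12,"dy":0,"dz":0,"wx":0,"wy":0,"wz":-0.0005},{"dx":0.12,"dy":0,"dz":0,"wx":0,"wy":0,"wz":0},{"dx":0.08,"dy":0,"dz":0,"wx":0,"wy":0,"wz":0},{"dx":0.04,"dy":0,"dz":0,"wx":0,"wy":0,"wz":0},{"dx":0,"dy":0,"dz":0,"wx":0,"wy":0,"wz":0}]'

```text
time_s: 31.88
position: [0.5334, 0.1294, 0.0374]
tcp_rot: [[0.001, 1.0, -0.029], [0.0, -0.029, -1.0], [-1.0, 0.001, -0.0]]
contact_force: [-0.3, 0.4, -0.4]
gripper_width: 0.0591
```

drive_tool --deltas '[{"dx":0.03,"dy":0,"dz":0,"wx":0,"wy":0,"wz":0},{"dx":0.03,"dy":0,"dz":0,"wx":0,"wy":0,"wz":0},{"dx":0,"dy":0,"dz":0,"wx":0,"wy":0,"wz":0}]'

```text
time_s: 32.25
position: [0.5335, 0.1294, 0.0359]
tcp_rot: [[0.002, 1.0, -0.029], [0.0, -0.029, -1.0], [-1.0, 0.002, -0.0]]
contact_force: [-0.2, 0.7, -0.7]
gripper_width: 0.0596
```

drive_tool --deltas '[{"dx":0.04,"dy":0,"dz":0,"wx":0,"wy":0,"wz":0},{"dx":0,"dy":0,"dz":0,"wx":0,"wy":0,"wz":0}]'

```text
time_s: 32.5
position: [0.5336, 0.1294, 0.0361]
tcp_rot: [[0.003, 1.0, -0.029], [0.0, -0.029, -1.0], [-1.0, 0.003, -0.0]]
contact_force: [-0.6, -0.0, -0.3]
gripper_width: 0.0589
```

Seated. I release it and rise.

drive_tool --deltas '[{"dx":0,"dy":0,"dz":0,"wx":0,"wy":0,"wz":0},{"dx":0,"dy":0,"dz":0,"wx":0,"wy":0,"wz":0},{"dx":0,"dy":0,"dz":0,"wx":0,"wy":0,"wz":0},{"dx":0,"dy":0,"dz":0,"wx":0,"wy":0,"wz":0},{"dx":0,"dy":0,"dz":0,"wx":0,"wy":0,"wz":0}]' --grip -1

```text
time_s: 33.12
position: [0.5339, 0.1294, 0.0359]
tcp_rot: [[0.003, 1.0, -0.029], [0.0, -0.029, -1.0], [-1.0, 0.003, -0.0]]
contact_force: [0.2, -0.5, -0.2]
gripper_width: 0.0855
```

drive_tool --deltas '[{"dx":-0.3,"dy":0,"dz":0,"wx":0,"wy":0,"wz":0},{"dx":-0.6,"dy":0,"dz":0,"wx":0,"wy":0,"wz":0},{"dx":-0.8,"dy":0,"dz":0,"wx":0,"wy":0,"wz":0},{"dx":-0.8,"dy":0,"dz":0,"wx":0,"wy":0,"wz":0},{"dx":-0.8,"dy":0,"dz":0,"wx":0,"wy":0,"wz":0},{"dx":-0.8,"dy":0,"dz":0,"wx":0,"wy":0,"wz":0},{"dx":-0.8,"dy":0,"dz":0,"wx":0,"wy":0,"wz":0},{"dx":-0.6,"dy":0,"dz":0,"wx":0,"wy":0,"wz":0},{"dx":-0.3,"dy":0,"dz":0,"wx":0,"wy":0,"wz":0},{"dx":0,"dy":0,"dz":0,"wx":0,"wy":0,"wz":0}]'

```text
time_s: 34.38
position: [0.5327, 0.1294, 0.2206]
tcp_rot: [[0.007, 1.0, -0.029], [0.0, -0.029, -1.0], [-1.0, 0.007, -0.001]]
contact_force: [0.6, -0.2, -0.5]
gripper_width: 0.085
```

Run:
```python
from h import *
to(.528,-.092,.2)
p,d=vision.grab_frame('scene'); cv2.imwrite('pics/s7.png',p)
c=vision.camera_params('scene');T=c['cam_to_world']
m=caps(p,c,(160,65,400,330)); cs,_=cv2.findContours(m,0,2)
for k in cs:
    if cv2.contourArea(k)<300: continue
    v,u=np.nonzero(cv2.drawContours(np.zeros_like(m),[k],-1,1,-1)); X=(np.linalg.solve(c['K'],np.c_[u,v,np.ones(len(u))].T)*d[v,u]).T@T[:3,:3].T+T[:3,3]
    z=np.percentile(X[:,2],90); t=X[X[:,2]>z-.006]; print(u.mean(),v.mean(),round(z,4),cv2.minEnclosingCircle((t[:,:2]*1000).astype(np.float32)))
```

```text
t 34.375 p [0.5327 0.1294 0.2206] q [ 1.3 21.9 76.   0.  81.7  2.9] F [ 0.6 -0.2 -0.5] w 0.085
delta total [0.68 0.05 7.38] turn [ 0.0002 -0.0002 -0.0021]
263.6774415405777 208.40646492434664 0.113 ((629.0784301757812, -95.8085708618164), 173.75039672851562)
308.6058506543495 167.50885296381833 0.0799 ((630.1828002929688, -37.5562744140625), 220.4983367919922)
350.9247027741083 85.86393659180978 0.2607 ((665.0887451171875, -47.447296142578125), 195.73902893066406)
```

View pics/s7.png

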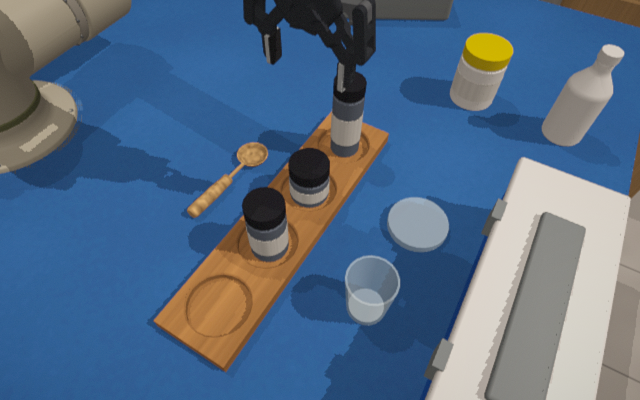

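The picture shows the tall bottle upright in well 0 (348,115) and the jar upright in well 1 (309,180). The mid bottle is unmoved at (267,225) and well 3 is empty at (218,305). The gripper is open and clear, so I hand in.

```bash
python3 -c "
from bench import ticket; print(ticket.close_job())"
```

```text
the job is handed in; nothing more can be done
None
```

The tallest and shortest bottles have changed places, and I handed the job in at about 34.4 s of the 59 s allowed. I parked the jar in the empty well 3, moved the tall bottle from well 1 to well 0, then moved the jar from well 3 to well 1.

- **Final picture:** the tall bottle stands upright in well 0 and the jar upright in well 1. The mid bottle is unmoved in well 2, and well 3 is empty. The gripper is open and about 0.22 m up, touching nothing.
- **Setting down:** I lowered each bottle in small steps until the height stopped dropping. The force readings between moves stayed at about 4 N or less. They never showed a clear contact force, so the seating is judged by height.
- **Check that failed:** my last numeric check of cap positions gave unusable circle centres, most likely because of pixels with no depth reading. Cap heights came out right for the mid bottle (0.113 m) and the jar (0.080 m). The tall bottle's height reading was spoiled too, most likely by the dark gripper in front of it. The final positions therefore rest on the picture and the tool poses at release.
- **Earlier disagreement:** before the first grasp, the wrist and scene cameras differed by about 4 mm on the jar's position, so I used a point between the two.

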